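# Set the detector amplifier to range five and zero it

### The job

With the closed fingertips, push the pointer arm of the range selector on the detector amplifier clockwise (seen from above), click by click, to its fifth stop, the one at the second-largest of its six dots, and never let it run on to the sixth. Then press the round zero button on the same box fully down, not before, and let it come up again. Do not take the arm between the fingers, do not lift the box or push it along the table, and leave the loose parts round it where they stand.

Things in the scene. Friction and masses are not known exactly. Their poses are not given: they have to be found in the camera images.
- amplifier: Detector amplifier: loose aluminium box of about 1.8 kg on four rubber feet with a white top panel, 105 mm (x) by 160 mm (y), top panel 60 mm above the table; standing to the left of the joystick box, in front of the white light engine. Origin at the centre of its footprint, on the table; x points to its back (three coaxial sockets there), y to its left, z up. On the panel lie the range selector, six flat black dots and the zero button.
- selector_axis (a point): On the selector's vertical axis at the level of the top panel, at (-22, 10, 60) mm in the amplifier's frame; same axes as the amplifier. The six dots lie 54 mm from it, in steps of 30 degrees clockwise, growing by 2 mm each from 4 mm (stop 1) to 14 mm (stop 6) across: dot 1 straight to the left (along the amplifier's +y), dot 4 straight back (+x), dot 5 (12 mm) 30 degrees to the right of +x. The arm points at its stop's dot.
- selector (a joint): Angle of the range selector in rad, clockwise from above positive. Stop 1 is 0, each stop is 0.524 rad (30 degrees) further: stop 5 is 2.094, stop 6 is 2.618; end stops at -0.12 and 2.74. A sprung detent pulls it into the nearest stop once it is more than half-way (0.262 rad) past the last one; moving on takes about 0.055 N m, 1 to 2 N at the arm. It starts at stop 1, 2 or 3.
- selector_tip (a point): Selector: black hub 22 mm across with one black pointer arm, 8 mm thick and reaching 44 mm from the axis, upright sides from 6 to 28 mm above the panel, white line on top. This point lies on the arm's top, 40 mm from the axis and 27.7 mm above the panel, and turns with it; its x axis points outward along the arm, y to the arm's counter-clockwise side, z up.
- zero_button (a joint): Travel of the zero button in m, 0 up, 0.005 fully down; it springs back. Fully down takes 4 N.
- zero_button_top (a point): Centre of the top of the round black zero button, 20 mm across, standing 21 mm above the panel in a grey round housing (36 mm across, 12 mm high), at the near right corner of the panel, (-30, -56) mm from the amplifier's origin; pressed straight down.
- lens_tube: Loose black lens tube, 30 mm across and 37 mm high, standing on the table left of the amplifier; origin at the centre of its underside. To be left alone.
- objective_can: Loose black objective can with a light lid, 40 mm across and 70 mm high, standing on the table right of the amplifier; origin at the centre of its underside. To be left alone.
- cap_screw: Loose cap screw, 10 mm across and 26 mm high, standing on its head left of the amplifier; origin at the centre of its underside. To be left alone.

How it is judged:
By the outcome, as a careful person would: the job done as asked, in the order asked, and still so for the second after the job is handed in, with the robot touching nothing.
It also fails if it takes over 64 s, if anything falls off the work surface, if the arm or the gripper's body presses on something with over 40 N, if the wrist force passes 120 N, or if a joint passes its speed limit or range.

### The arm

A 6-joint arm with a two-finger parallel gripper is mounted at the origin on a cart in front of the work surface, level with it; the furniture and walls round the work are solid. World frame = base frame: x ahead of the robot, y to its left, z up, the work surface at z = 0. Lengths are in m, angles in rad, forces in N, time in s.
With the tool pointing down it reaches from about 0.275 to 0.75 m from the base axis. Payload 10.2 kg.
Tool frame: the origin (TCP) lies on the centre line of the jaws, within the pads' length; the fingertips stand 11 mm ahead of it and the grasp point (between the pads) lies 8 mm behind it; z points along the fingers, y is the direction in which the jaws open and shut (so a half turn about z gives the same grasp; the last joint's range is limited). The gripper opens to 88 mm and grips with 3 to 60 N. Pads are 18 mm wide; open, the fingers measure 123 mm over their backs; the gripper's body (75 mm by 187 mm) begins 45 mm behind the grasp point.
Start: joints at [-1.472, 0.313, 1.498, -0, 1.331, -0.223], TCP at [0.166, -0.498, 0.222] pointing down, gripper open.
Joint ranges: [-2.94, 2.94], [-0.97, 2.17], [0.19, 2.56], [-1.23, 4.37], [0.02, 3.11], [-2.88, 2.88]. Speed limits (rad/s): [2.39, 2.39, 3.01, 3.14, 3.14, 3.14].

### API

Orientations are given as a unit quaternion [x, y, z, w].
In Python, from bench import status, optics, job gives the robot as it stands.
- The arm moves only by the tool send_rows, never from a script. Its argument "steps" is a list that holds one entry, the list of rows, each a list of 7 numbers: the shift along the tool's x, y, z in cm, then the turn, a rotation vector about the tool's x, y, z in degrees, then the finger opening in cm, from 0 to 8.81. A call has 1 to 20 rows; each row is the pose to reach, as a shift and turn from the pose measured when the call began, along the tool's axes at that moment; what a row does not reach only later rows make up. A row lasts 1/10 s, in which the tool goes at most 50 mm and 8.59 degrees, less where a joint would pass 70% of its speed; a pose out of reach is approached as far as the arm can. A call with a gripper value outside its range is refused whole. The fingers move at their own pace and stop on an object; "squeeze" is the grip in N (left out, the last holds). Time passes only in rows, so rows that repeat a pose let the fingers close. It gives the time, the measured TCP pose, the force and the opening at its end, in the units of the state.
- status.observe(): the state, without advancing time (a new reading comes with each control period).
- optics.get_image(name): name is "side" or "top" or "wrist"; returns a dict with "color" (400x640x3 uint8, blue, green, red), "z_map" (400x640 float32, m along the optical axis (not along the pixel's ray), 0 where there is no reading), "vertical_fov" (degrees; the focal length in pixels is half the picture's height over the tangent of half this angle, whatever the lens; pixels are square), "cx", "cy" (the principal point, pixels), "k1" (the pictures are not rectified: a ray, as slopes to the right and down, at radius r is drawn at 1 + k1 r^2 times it, then the intrinsics apply), "extrinsics" (4x4, takes a point from world to camera coordinates). Camera axes: x right, y down, z forward; pixel columns grow to the right and rows downward; lengths in m; the calibration is good to about 2 mm. A picture is of the moment at which its call begins.
- job.sign_off(): hands the job in, once; it reports no verdict.
The state is a dict: "t": time; "qpos": joint angles; "dq": joint speeds; "effort": joint torques, N m; "position": TCP position; "eef_rot": TCP orientation; "ft_force": force on the tool from outside, world axes, zero at the start; "wrist_torque": the same for the moment, N m; "width": finger opening in m.
Only numpy, scipy, OpenCV 4.12 (cv2) and the standard library are available. Lean on these libraries where they do the work, as an engineer would, in place of code of your own. Each camera call takes 0.05 s, during which the arm holds its last target. There are 200 camera calls.

## Working session

There is one attempt and no reset: what is moved stays moved. The work goes in short steps, Python scripts to look and compute and a tool call to move; the robot and the scene stay as the last step left them, time stands still between calls to the robot, and variables do not carry over. Pictures are saved under pics/ and viewed, about 8 in all and at most 12, crops included, and the job is handed in when it is done.

Besides the shell and the picture viewer there is one more tool, called after "Request:" as name([rows], argument=value, ...), one row to a line, values as JSON. send_rows: Moves the arm, as the interface text tells. Its arguments: {"type":"object","properties":{"steps":{"type":"array","items":{"type":"array","items":{"type":"array","items":{"type":"number"}}}},"squeeze":{"type":"number"}},"required":["steps"]}

```bash
mkdir -p pics
cat > h.py <<'E'
import numpy as np, cv2
from bench import status, optics, job
def grab(n,f=None):
    im=optics.get_image(n)
    if f: cv2.imwrite('pics/'+f,im['color'])
    return im
def K(im):
    h=im['color'].shape[0]; f=h/2/np.tan(np.radians(im['vertical_fov'])/2)
    return f
def ray(im,u,v):
    f=K(im); d=np.array([(u-im['cx'])/f,(v-im['cy'])/f]); s=d.copy()
    for _ in range(30): s=d/(1+im['k1']*(s@s))
    E=np.array(im['extrinsics']); R,t=E[:3,:3],E[:3,3]
    return -R.T@t, R.T@np.array([s[0],s[1],1.])
def onz(im,u,v,z):
    c,d=ray(im,u,v); return c+d*(z-c[2])/d[2]
def bydepth(im,u,v):
    c,d=ray(im,u,v); return c+d*float(im['z_map'][int(round(v)),int(round(u))])
def proj(im,p):
    E=np.array(im['extrinsics']); q=E[:3,:3]@np.asarray(p)+E[:3,3]; s=q[:2]/q[2]; s=s*(1+im['k1']*(s@s)); return s*K(im)+[im['cx'],im['cy']]
E
python3 - <<'E'
from h import *
a=grab('top','top0.png');b=grab('side','side0.png')
for i in(a,b): print(i['vertical_fov'],i['cx'],i['cy'],i['k1'],ray(i,320,200))
print(status.observe())
E
```

```text
52.064270631614406 318.80620473816015 198.5966258455468 -0.06914642089299167 (array([0.37769989, 0.34615514, 0.94313244]), array([ 0.09686286, -0.00850992, -0.99527153]))
42.661739095110725 317.06771953524617 195.04037351729474 -0.16325362551149344 (array([0.32847929, 1.10799752, 0.50651167]), array([ 0.14795595, -0.85704515, -0.49366912]))
{'t': 0.1, 'qpos': array([-1.47239806e+00,  3.13409031e-01,  1.49831363e+00, -3.66900162e-05,
        1.33102126e+00, -2.23390782e-01]), 'dq': array([ 8.78540117e-04,  9.24155488e-04, -3.26710166e-05, -2.83571632e-04,
       -9.25547649e-04, -3.17872904e-04]), 'effort': array([ 2.62307818e-03, -4.02807391e+01, -2.52642918e+01,  6.95993565e-02,
        3.42318008e-02, -6.22845732e-05]), 'position': array([ 0.16599953, -0.49782378,  0.22152852]), 'eef_rot': array([ 9.87083511e-01,  1.60205526e-01,  1.81686377e-05, -5.75622525e-04]), 'ft_force': array([ 0.0244277 , -0.13006385, -0.08086689]), 'wrist_torque': array([ 0.03180438,  0.02883676, -0.00271567]), 'width': 0.08774857869281484}
```

View pics/top0.png

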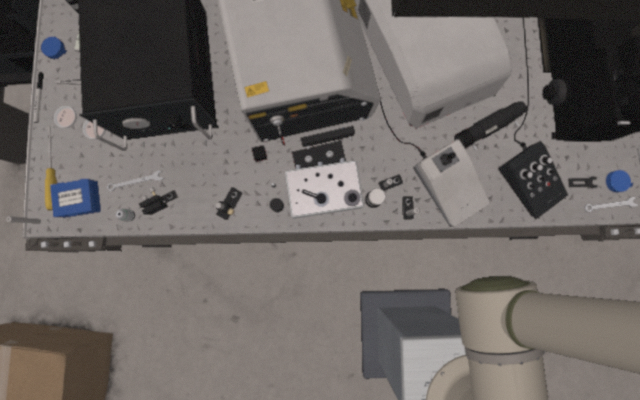

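View pics/side0.png

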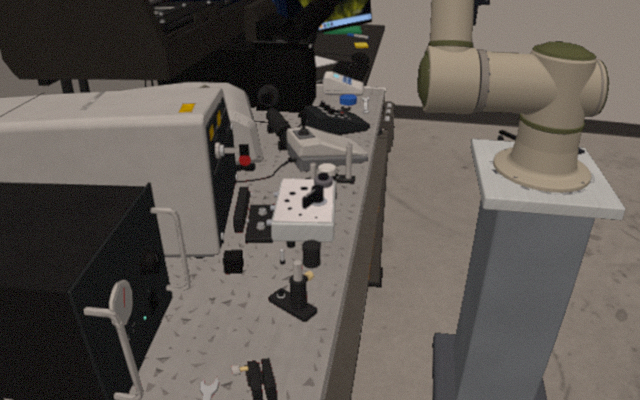

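The top view shows the amplifier's white panel at about (323,188). The selector hub is near (320,198), its arm points left to about (303,192), and the button is near (352,198). The side view shows the same box at about (303,210).

Run:
```python
from h import *
a=grab('top')
c=a['color']; 
cv2.imwrite('pics/topz.png',cv2.resize(c[130:240,240:410],None,fx=4.6,fy=4.6,interpolation=cv2.INTER_CUBIC))
g=c.min(2); m=np.zeros_like(g); m[155:222,278:366]=(g[155:222,278:366]>165)*255
m=cv2.morphologyEx(m,cv2.MORPH_CLOSE,np.ones((3,3)))
cs,_=cv2.findContours(m,0,1); k=max(cs,key=cv2.contourArea)
P=np.array([onz(a,u,v,.06)[:2] for u,v in k[:,0]]).astype(np.float32)
r=cv2.minAreaRect(P); print(r,cv2.boxPoints(r))
for u,v in((300,205),(335,170),(345,178)): print(bydepth(a,u,v))
# dark blobs on panel
d=cv2.resize(g[155:222,278:366],None,fx=4,fy=4,interpolation=cv2.INTER_CUBIC)
n,l,s,ce=cv2.connectedComponentsWithStats((d<110).astype(np.uint8)*255)
for i in range(1,n):
    if s[i,4]>40:
        u,v=(ce[i]+.5)/4-.5+[278,155]; print(s[i,4]/16,u,v,onz(a,u,v,.06))
```

```text
((0.4885757267475128, 0.33072590827941895), (0.09822206944227219, 0.15291276574134827), 7.475804328918457) [[0.4299346  0.4001427 ]
 [0.44982967 0.2485297 ]
 [0.5472169  0.26130912]
 [0.5273218  0.4129221 ]]
[0.45358966 0.3820632  0.06143864]
[0.52872208 0.30439252 0.06025245]
[0.51038044 0.28316533 0.06179857]
485.3125 315.9372343850612 159.8463779781069 [0.55216757 0.34553355 0.06      ]
9.6875 317.19274193548387 174.29274193548386 [0.52010673 0.34347297 0.06      ]
16.0625 329.9216926070039 175.77285992217898 [0.51625148 0.3157911  0.06      ]
4.875 305.4775641025641 179.45833333333334 [0.50927662 0.36923024 0.06      ]
22.9375 340.3852179836512 183.39611716621255 [0.49899657 0.29342925 0.06      ]
143.1875 316.71469882147534 196.44440200785684 [0.47154899 0.34555548 0.06      ]
163.9375 351.87175943576057 197.69981890964544 [0.46716718 0.26935185 0.06      ]
11.875 364.78815789473686 199.41447368421052 [0.46282331 0.24140359 0.06      ]
73.8125 280.2259737510584 205.12034292972058 [0.4543723 0.4249372 0.06     ]
```

View pics/topz.png

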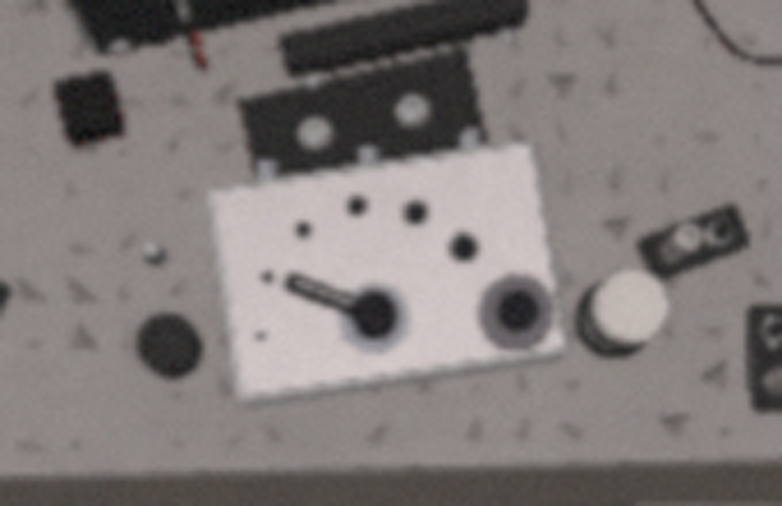

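The arm is at stop 2: in the crop it points at the second-smallest dot. Dots 3 to 6 sit at about (303,229), (357,205), (415,211) and (463,246), and the button is at (517,312). Next I fit the pose and check the space around the gripper body.

Run:
```python
from h import *
D={3:(0.5093,0.3692),4:(0.5201,0.3435),5:(0.5163,0.3158),6:(0.4990,0.2934)}
A=[];B=[]
for k,p in D.items():
    t=np.radians(90-30*(k-1)); A.append([-.022+.054*np.cos(t),.010+.054*np.sin(t)]);B.append(p)
A.append([0,0]);B.append([.4886,.3307])
A=np.array(A);B=np.array(B)
a0,b0=A.mean(0),B.mean(0);H=(A-a0).T@(B-b0);th=np.arctan2(H[0,1]-H[1,0],H[0,0]+H[1,1])
R=np.array([[np.cos(th),-np.sin(th)],[np.sin(th),np.cos(th)]])
o=b0-R@a0;print('yaw',np.degrees(th),'origin',o);print('res mm',((A@R.T+o)-B)*1e3)
ax=R@[-.022,.01]+o;print('axis',ax,'button',R@[-.03,-.056]+o)
# side-view check of the dots/hub
s=grab('side');
for k,l in((ax,.088),(R@[-.03,-.056]+o,.081)): print(proj(s,[*k,l]))
# heights nearby from top depth
im=grab('top')
v,u=np.mgrid[90:235:2,250:420:2]; 
P=np.array([bydepth(im,x,y) for x,y in zip(u.ravel(),v.ravel())])
r=np.hypot(*(P[:,:2]-ax).T)
hi=P[(P[:,2]>.1)&(r<.2)]; print(len(hi)); print(hi[np.argsort(np.hypot(*(hi[:,:2]-ax).T))][:12])
```

```text
yaw 6.969597704721732 origin [0.48931755 0.3297631 ]
res mm [[ 0.11024037  0.29479313]
 [-0.23233857  0.07217386]
 [-0.33725592  0.09381651]
 [-0.25819222  0.47611458]
 [ 0.71754634 -0.93689808]]
axis [0.46626668 0.33701967] button [0.46633442 0.27053662]
[317.31890555 186.94273051]
[323.54251193 173.59795045]
971
[[0.37769989 0.34615514 0.94313244]
 [0.37769989 0.34615514 0.94313244]
 [0.37769989 0.34615514 0.94313244]
 [0.37769989 0.34615514 0.94313244]
 [0.37769989 0.34615514 0.94313244]
 [0.37769989 0.34615514 0.94313244]
 [0.37769989 0.34615514 0.94313244]
 [0.37769989 0.34615514 0.94313244]
 [0.37769989 0.34615514 0.94313244]
 [0.37769989 0.34615514 0.94313244]
 [0.37769989 0.34615514 0.94313244]
 [0.37769989 0.34615514 0.94313244]]
```

```bash
cat >> h.py <<'E'
from scipy.spatial.transform import Rotation as Ro
def rel(p,yaw):
    "shift cm in tool axes and turn deg to reach TCP p, pointing down, tool x at yaw (deg)"
    s=status.observe(); R=Ro.from_quat(s['eef_rot'])
    T=Ro.from_matrix(np.array([[np.cos(y:=np.radians(yaw)),np.sin(y),0],[np.sin(y),-np.cos(y),0],[0,0,-1]]))
    return (R.inv().apply(np.array(p)-s['position'])*100).round(2),np.degrees((R.inv()*T).as_rotvec()).round(2)
E
python3 - <<'E'
from h import *
ax=np.array([.4663,.3370]);im=grab('top')
v,u=np.mgrid[90:235:2,250:430:2]; 
P=np.array([bydepth(im,x,y) for x,y in zip(u.ravel(),v.ravel())])
r=np.hypot(*(P[:,:2]-ax).T)
k=(P[:,2]>.085)&(P[:,2]<.6)&(r<.22);hi=P[k];o=np.argsort(r[k]); print(len(hi)); print(np.c_[hi[o],r[k][o]][:40:3].round(3))
th=6.97+60;t=np.radians(th)
p=ax+.033*np.array([np.cos(t),np.sin(t)])+.028*np.array([-np.sin(t),np.cos(t)])
print(p,rel([*p,.25],th+90))
E
```

```text
1109
[[0.465 0.339 0.089 0.002]
 [0.469 0.334 0.086 0.004]
 [0.465 0.343 0.09  0.006]
 [0.469 0.33  0.089 0.007]
 [0.461 0.343 0.087 0.008]
 [0.473 0.33  0.09  0.01 ]
 [0.465 0.347 0.088 0.01 ]
 [0.47  0.351 0.089 0.015]
 [0.474 0.355 0.089 0.02 ]
 [0.474 0.364 0.089 0.028]
 [0.483 0.368 0.086 0.035]
 [0.479 0.376 0.089 0.041]
 [0.562 0.41  0.175 0.12 ]
 [0.568 0.412 0.196 0.126]]
[0.45344163 0.37832387] (array([ 54.98, -74.04,  -2.78]), array([-1.0000e-02, -3.0000e-02, -1.3853e+02]))
```

Run:
```python
from h import *
ax=np.array([.4663,.3370]);im=grab('top');w=grab('wrist')
s=status.observe();R=Ro.from_quat(s['eef_rot'])
c,d=ray(w,320,200);print('cam in tool',R.inv().apply(c-s['position']),R.inv().apply(d))
v,u=np.mgrid[60:235,230:420]; 
P=np.array([bydepth(im,x,y) for x,y in zip(u.ravel(),v.ravel())])
t=np.radians(6.97);q=(P[:,:2]-ax)@np.array([[np.cos(t),-np.sin(t)],[np.sin(t),np.cos(t)]])
k=(P[:,2]>.11)&(P[:,2]<.6)
for a in range(-200,220,20):
    m=k&(abs(q[:,1]*1e3-a)<10)
    if m.any(): i=np.where(m)[0][np.argmin(q[m,0])];print(a,q[i].round(3),P[i,2].round(3))
print(rel([.36,.33,.30],186.97), rel([.36,.33,.30],6.97))
```

```text
cam in tool [ 0.07695264 -0.00031381 -0.16216167] [-0.30260129 -0.0046522   0.95314518]
-200 [ 0.191 -0.21 ] 0.13
-180 [ 0.266 -0.189] 0.118
-140 [ 0.169 -0.131] 0.112
-120 [ 0.164 -0.11 ] 0.154
-100 [ 0.164 -0.11 ] 0.16
-80 [ 0.164 -0.081] 0.19
-60 [ 0.163 -0.057] 0.209
-40 [ 0.161 -0.035] 0.227
-20 [ 0.161 -0.013] 0.199
0 [0.158 0.009] 0.212
20 [0.156 0.027] 0.231
40 [0.155 0.039] 0.228
60 [0.102 0.06 ] 0.181
80 [0.142 0.07 ] 0.186
100 [0.147 0.109] 0.237
120 [0.148 0.113] 0.235
(array([ 44.59, -72.42,  -7.79]), array([ 0.0000e+00, -2.0000e-02, -1.6853e+02])) (array([ 44.59, -72.42,  -7.79]), array([-1.000e-02, -0.000e+00,  1.147e+01]))
```

Request:
send_rows([
  [[1,-1.6,-2,0,0,-5,0],[3,-5,-4,0,0,-13,0],[5.5,-9,-6,0,0,-22,0],[8,-13,-7.8,0,0,-30,0],[10.5,-17,-7.8,0,0,-38,0],[13,-21,-7.8,0,0,-46.5,0],[15.5,-25,-7.8,0,0,-55,0],[18,-29,-7.8,0,0,-63.5,0],[20.5,-33,-7.8,0,0,-72,0],[23,-37,-7.8,0,0,-80.5,0],[25.5,-41,-7.8,0,0,-89,0],[28,-45,-7.8,0,0,-97.5,0],[30.5,-49,-7.8,0,0,-106,0],[33,-53,-7.8,0,0,-114.5,0],[35.5,-57,-7.8,0,0,-123,0],[38,-61,-7.8,0,0,-131.5,0],[40,-65,-7.8,0,0,-140,0],[42,-68.5,-7.8,0,0,-148,0],[44,-71.5,-7.8,0,0,-156.5,0],[44.59,-72.42,-7.8,0,0,-165,0]],
], squeeze=20)

```text
t: 2.4
position: [0.36, 0.3326, 0.2994]
eef_rot: [-0.03, 1.0, 0.0, -0.0]
ft_force: [0.1, -0.4, -0.1]
width: 0.0006
```

Run:
```python
from h import *
w=grab('wrist','w1.png'); ax=np.array([.4663,.3370])
s=status.observe();print(s['t'],s['position'],s['qpos'],s['width'],rel([.36,.33,.30],186.97))
print('axis hub px',proj(w,[*ax,.088]),'button px',proj(w,[.4663,.2705,.081]))
```

```text
2.45 [0.36011211 0.33243738 0.29933541] [ 5.05524775e-01  1.89704547e-01  1.45543594e+00  6.29077030e-04
  1.49724699e+00 -1.13200942e+00] 0.0006870422227274993 (array([ 0.03, -0.24, -0.07]), array([ 0.01, -0.06, -3.15]))
axis hub px [319.37417753 242.12861928] button px [274.15746523 237.5466624 ]
```

View pics/w1.png

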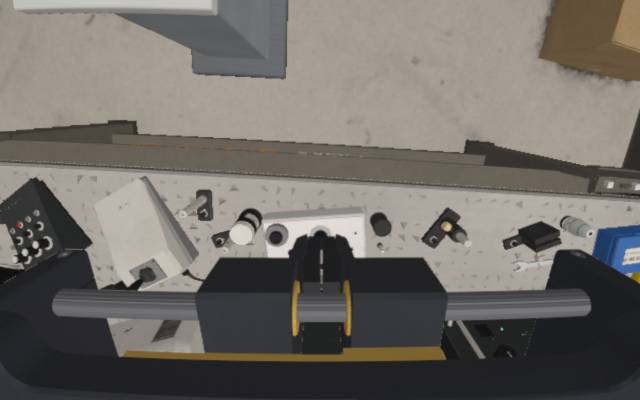

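The wrist picture shows the button at (276,234), against a predicted (274,237). The gripper hides the selector, so I back off for one clear close view.

Request:
send_rows([
  [[4,0,0,0,0,-3.15,0],[8,0,0,0,0,-3.15,0],[11,0,0,0,0,-3.15,0],[11,0,0,0,0,-3.15,0],[11,0,0,0,0,-3.15,0]],
])

```text
t: 2.95
position: [0.2505, 0.3249, 0.2998]
eef_rot: [-0.06, 0.998, 0.0, 0.0]
ft_force: [0.2, 0.8, -0.4]
width: 0.0007
```

Run:
```python
from h import *
w=grab('wrist'); c=w['color']
p=proj(w,[.4663,.337,.07]).astype(int);print(p)
y0,x0=max(p[1]-60,0),p[0]-90
cv2.imwrite('pics/w2.png',cv2.resize(c[y0:y0+120,x0:x0+180],None,fx=4.4,fy=4.4,interpolation=cv2.INTER_CUBIC));print(x0,y0)
g=c[y0:y0+120,x0:x0+180].max(2)
d=cv2.resize(g,None,fx=4,fy=4,interpolation=cv2.INTER_CUBIC)
n,l,s,ce=cv2.connectedComponentsWithStats((d<90).astype(np.uint8)*255)
for i in range(1,n):
    if 60<s[i,4]<9000:
        u,v=(ce[i]+.5)/4-.5+[x0,y0]; print(s[i,4]/16,(ce[i]*1.1).round(),onz(w,u,v,.06).round(4),onz(w,u,v,.081).round(4))
```

```text
[312 297]
222 237
29.0 [436. 291.] [0.4823 0.3528 0.06  ] [0.4662 0.3509 0.081 ]
```

View pics/w2.png

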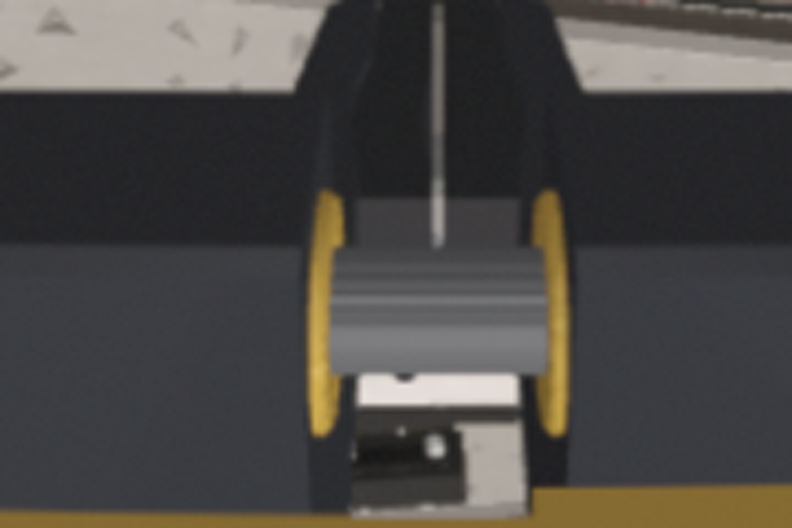

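The box dropped out of view behind the gripper, because image-down is world +x. I move forward instead.

Request:
send_rows([
  [[-4,0,0,0,0,0,0],[-8,0,0,0,0,0,0],[-12,0,0,0,0,0,0],[-16,0,0,0,0,0,0],[-20,1,0,0,0,0,0],[-23,2,0,0,0,0,0],[-23,2,0,0,0,0,0],[-23,2,0,0,0,0,0]],
])

```text
t: 3.8
position: [0.4778, 0.3716, 0.2983]
eef_rot: [-0.059, 0.998, -0.0, -0.001]
ft_force: [-0.5, 0.7, -0.1]
width: 0.0007
```

Run:
```python
from h import *
w=grab('wrist'); c=w['color']
p=proj(w,[.48,.325,.07]).astype(int);print(p)
y0,x0=max(p[1]-65,0),p[0]-90
cv2.imwrite('pics/w3.png',cv2.resize(c[y0:y0+130,x0:x0+180],None,fx=4.4,fy=4.4,interpolation=cv2.INTER_CUBIC));print(x0,y0)
g=c[y0:y0+130,x0:x0+180].max(2)
d=cv2.resize(g,None,fx=4,fy=4,interpolation=cv2.INTER_CUBIC)
n,l,s,ce=cv2.connectedComponentsWithStats((d<95).astype(np.uint8)*255)
for i in range(1,n):
    if 60<s[i,4]<9000:
        u,v=(ce[i]+.5)/4-.5+[x0,y0]; print(s[i,4]/16,(ce[i]*1.1).round(),onz(w,u,v,.06).round(4),onz(w,u,v,.081).round(4))
print(status.observe()['position'])
```

```text
[287 165]
197 100
189.5625 [137. 190.] [0.4598 0.2384 0.06  ] [0.4568 0.245  0.081 ]
356.25 [741. 246.] [0.4553 0.4321 0.06  ] [0.4526 0.4285 0.081 ]
181.0625 [228. 234.] [0.4709 0.2681 0.06  ] [0.4673 0.2731 0.081 ]
305.625 [465. 269.] [0.4734 0.3448 0.06  ] [0.4697 0.3457 0.081 ]
26.3125 [ 11. 263.] [0.4882 0.1979 0.06  ] [0.4837 0.2065 0.081 ]
61.75 [ 62. 295.] [0.4967 0.2148 0.06  ] [0.4918 0.2226 0.081 ]
48.9375 [306. 334.] [0.5007 0.2952 0.06  ] [0.4956 0.2987 0.081 ]
4.0625 [592. 331.] [0.4888 0.3879 0.06  ] [0.4842 0.3866 0.081 ]
6.9375 [732. 360.] [0.4929 0.435  0.06  ] [0.4882 0.4312 0.081 ]
31.0 [369. 392.] [0.5177 0.3173 0.06  ] [0.5117 0.3197 0.081 ]
10.1875 [532. 390.] [0.5108 0.3709 0.06  ] [0.5051 0.3705 0.081 ]
19.4375 [451. 412.] [0.5215 0.3451 0.06  ] [0.5152 0.346  0.081 ]
114.75 [769. 546.] [0.5568 0.4586 0.06  ] [0.5487 0.4536 0.081 ]
5.5625 [517. 569.] [0.5753 0.373  0.06  ] [0.5662 0.3725 0.081 ]
[0.47713002 0.37170943 0.29906834]
```

View pics/w3.png

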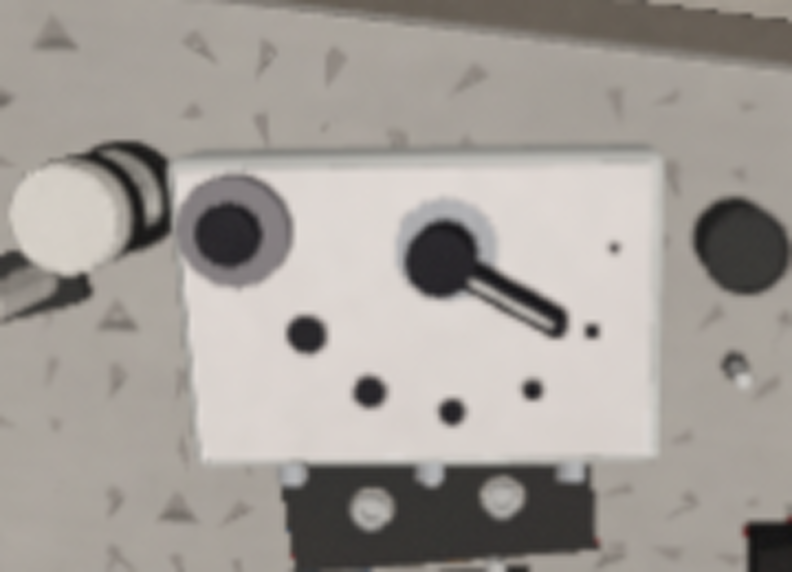

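The selector is at stop 2 here too, and the wrist dots agree with the top view to about 1.6 mm. The 187° hand yaw keeps the gripper body clear of the light engine port. Now I go above the start point on the arm's counter-clockwise side.

Run:
```python
from h import *
R=Ro.from_euler('z',7,degrees=True).as_matrix()[:2,:2];p=np.array([.4673,.3382])+R@[-.008,.045]
print(p,rel([*p,.16],187),rel([*p,.082],187))
```

```text
[0.45387551 0.38188962] (array([ 2.17,  1.28, 13.91]), array([ 0.  , -0.07, -0.21])) (array([ 2.16,  1.28, 21.71]), array([ 0.  , -0.07, -0.21]))
```

Request:
send_rows([
  [[1,0.6,3,0,0,-0.2,0],[2.17,1.28,7,0,0,-0.2,0],[2.17,1.28,11,0,0,-0.2,0],[2.17,1.28,14,0,0,-0.2,0],[2.17,1.28,16,0,0,-0.2,0],[2.17,1.28,18,0,0,-0.2,0],[2.17,1.28,19.5,0,0,-0.2,0],[2.17,1.28,20.7,0,0,-0.2,0],[2.17,1.28,21.7,0,0,-0.2,0],[2.17,1.28,21.7,0,0,-0.2,0],[2.17,1.28,21.7,0,0,-0.2,0]],
])

```text
t: 4.95
position: [0.454, 0.3819, 0.0827]
eef_rot: [-0.061, 0.998, 0.0, -0.0]
ft_force: [0.2, 0.1, 0.4]
width: 0.0006
```

```bash
cat > loc.py <<'E'
from h import *
R=Ro.from_euler('z',7,degrees=True).as_matrix()[:2,:2]
s=status.observe();print('t',s['t'],'amp-offset mm',(R.T@(s['position'][:2]-[.4673,.3382])*1e3).round(1),'z',s['position'][2].round(4),'f',s['ft_force'].round(2),rel(s['position'],187)[1])
E
python3 loc.py
```

```text
t 4.95 amp-offset mm [-7.9 45. ] z 0.0827 f [0.24 0.07 0.44] [ 0.02 -0.02 -0.01]
```

Request:
send_rows([
  [[-0.4,0.1,0,0,0,0,0],[-0.8,0.2,0,0,0,0,0],[-1.0,0.22,0,0,0,0,0],[-1.15,0.22,0,0,0,0,0],[-1.3,0.15,0,0,0,0,0],[-1.45,0.07,0,0,0,0,0],[-1.6,-0.02,0,0,0,0,0],[-1.75,-0.11,0,0,0,0,0],[-1.88,-0.2,0,0,0,0,0],[-2.0,-0.3,0,0,0,0,0],[-2.09,-0.39,0,0,0,0,0],[-2.09,-0.39,0,0,0,0,0]],
])

```text
t: 6.15
position: [0.4753, 0.3805, 0.0827]
eef_rot: [-0.061, 0.998, 0.0, -0.0]
ft_force: [-0.7, -0.5, 0.7]
width: 0.0008
```

```bash
python3 loc.py
python3 - <<'E'
from h import *
w=grab('wrist');t=grab('top')
p=proj(w,[.48,.325,.07]).astype(int);y0,x0=max(p[1]-65,0),p[0]-90
a=cv2.resize(w['color'][y0:y0+130,x0:x0+180],(540,390),interpolation=cv2.INTER_CUBIC)
b=cv2.resize(t['color'][140:230,270:380],(477,390),interpolation=cv2.INTER_CUBIC)[:, :258]
cv2.imwrite('pics/c1.png',np.hstack([a,b]))
E
```

```text
t 6.15 amp-offset mm [13.1 41. ] z 0.0827 f [-0.71 -0.46  0.75] [ 0.02 -0.02 -0.02]
```

View pics/c1.png

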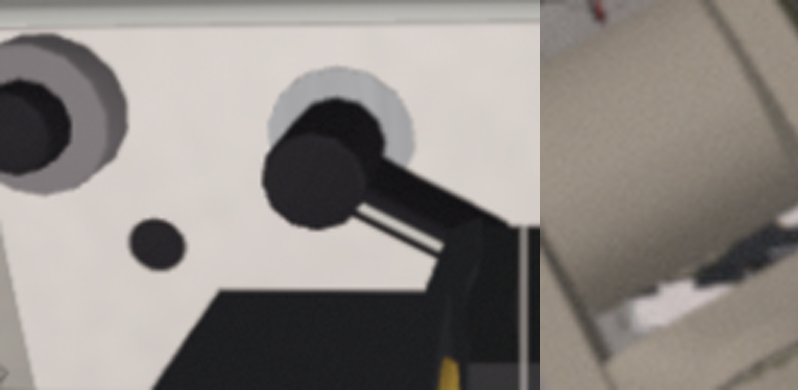

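The wrist view shows the hub top at (318,180) and the arm's white line from (362,207) to (438,250), running to the finger. I work out its angle from these.

Run:
```python
from h import *
w=grab('wrist')
p=proj(w,[.48,.325,.07]).astype(int);y0,x0=max(p[1]-65,0),p[0]-90
f=lambda x,y:onz(w,(x+.5)/3-.5+x0,(y+.5)/3-.5+y0,.088)[:2]
h,a,b=f(316,180),f(362,207),f(438,250)
print(h,a,b,[np.degrees(np.arctan2(*(q)[::-1]))-7 for q in(b-a,b-h)])
```

```text
[0.46694194 0.33809635] [0.47161603 0.34754091] [0.47920136 0.36348772] [np.float64(57.56123700779719), np.float64(57.22789475644669)]
```

The arm still sits at about 57.5°, so it is only lightly loaded at stop 2. The fingertip is narrower than I assumed, about 7 mm of support. I go on with the corrected offset and contact nearer the hub.

Request:
send_rows([
  [[0.36,-0.2,0,0,0,0,0],[0.36,-0.56,0,0,0,0,0],[0.2,-0.6,0,0,0,0,0],[0.05,-0.66,0,0,0,0,0],[-0.1,-0.71,0,0,0,0,0],[-0.23,-0.77,0,0,0,0,0],[-0.36,-0.84,0,0,0,0,0],[-0.5,-0.91,0,0,0,0,0],[-0.58,-0.96,0,0,0,0,0],[-0.66,-1.01,0,0,0,0,0],[-0.66,-1.01,0,0,0,0,0]],
])

```text
t: 7.4
position: [0.483, 0.3713, 0.0827]
eef_rot: [-0.061, 0.998, 0.0, -0.0]
ft_force: [-0.3, -0.8, -0.5]
width: 0.0003
```

```bash
cat > ang.py <<'E'
from h import *
# bright line on the arm's top: candidates angles scored by brightness along z=.088 lines from the hub, against its 2.5 mm flanks
import sys
def angle(w,ax=(.4669,.3381)):
    g=w['color'].min(2).astype(np.float32);best=[]
    for al in np.arange(-60,75,.5):
        t=np.radians(al+7);u=np.array([np.cos(t),np.sin(t)]);n=np.array([-u[1],u[0]])
        P=lambda o:np.array([proj(w,[*(np.array(ax)+r*u+o*n),.088]) for r in np.linspace(.013,.024,12)],np.float32)
        S=lambda q:cv2.remap(g,q[:,:1].copy(),q[:,1:].copy(),cv2.INTER_LINEAR).min()
        M=lambda q:cv2.remap(g,q[:,:1].copy(),q[:,1:].copy(),cv2.INTER_LINEAR).mean()
        best.append((M(P(0))-max(M(P(.0027)),M(P(-.0027))),al))
    return sorted(best)[::-1][:3]
w=grab('wrist');print([(round(float(s)),a) for s,a in angle(w)])
E
python3 loc.py; python3 ang.py
```

```text
t 7.4 amp-offset mm [19.7 31. ] z 0.0827 f [-0.26 -0.76 -0.47] [ 0.02 -0.02 -0.01]
[(97, np.float64(60.0)), (95, np.float64(59.5)), (90, np.float64(60.5))]
```

Run:
```python
from h import *
w=grab('wrist')
cv2.imwrite('pics/c2.png',cv2.resize(w['color'][90:330,190:450],None,fx=2.4,fy=2.4,interpolation=cv2.INTER_CUBIC))
for q in ([.4669,.3381,.088],): print((proj(w,q)-[190,90])*2.4)
p=status.observe()['position'].copy();p[2]-=.011;print((proj(w,p)-[190,90])*2.4)
```

```text
[185.47712173 288.36134833]
[313.04387276 336.60170006]
```

View pics/c2.png

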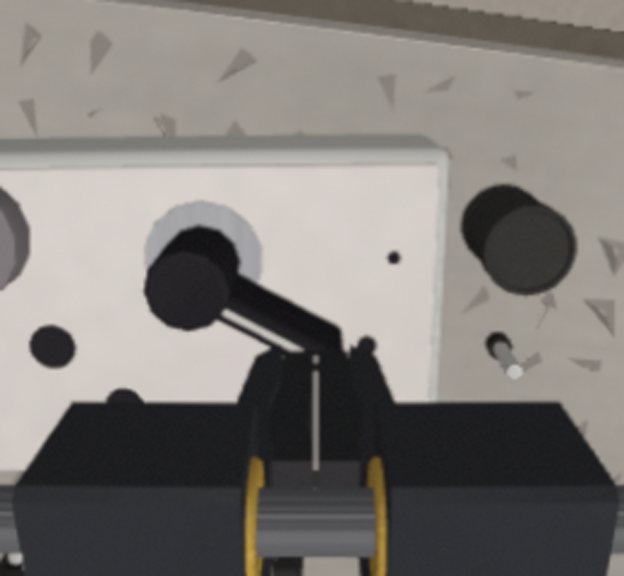

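The arm is still at stop 2. Its counter-clockwise wall is fully visible up to (340,330), so the narrow fingertip slipped round the arm's end and now stands on the wrong side. I raise, go back to the counter-clockwise side nearer the hub, and push again.

Request:
send_rows([
  [[0,0,-1,0,0,0,0],[0,0,-2.5,0,0,0,0],[0,0,-4,0,0,0,0],[1,0.5,-4,0,0,0,0],[2.37,1.04,-4,0,0,0,0],[2.37,1.04,-4,0,0,0,0],[2.37,1.04,-2.5,0,0,0,0],[2.37,1.04,-1,0,0,0,0],[2.37,1.04,0.1,0,0,0,0],[2.37,1.04,0.1,0,0,0,0],[2.0,0.85,0.1,0,0,0,0],[1.72,0.7,0.1,0,0,0,0],[1.56,0.62,0.1,0,0,0,0],[1.4,0.54,0.1,0,0,0,0],[1.25,0.46,0.1,0,0,0,0],[1.13,0.37,0.1,0,0,0,0],[1.02,0.29,0.1,0,0,0,0],[0.91,0.21,0.1,0,0,0,0],[0.91,0.21,0.1,0,0,0,0]],
])

```text
t: 9.4
position: [0.4738, 0.3723, 0.0816]
eef_rot: [-0.061, 0.998, 0.0, -0.0]
ft_force: [-0.2, -0.4, -0.4]
width: 0.0002
```

```bash
python3 loc.py; python3 ang.py
python3 - <<'E'
from h import *
w=grab('wrist')
cv2.imwrite('pics/c3.png',cv2.resize(w['color'][90:290,190:450],None,fx=2.4,fy=2.4,interpolation=cv2.INTER_CUBIC))
E
```

```text
t 9.4 amp-offset mm [10.6 33.1] z 0.0816 f [-0.18 -0.44 -0.37] [ 0.02 -0.03 -0.01]
[(61, np.float64(60.0)), (59, np.float64(59.5)), (58, np.float64(60.5))]
```

View pics/c3.png

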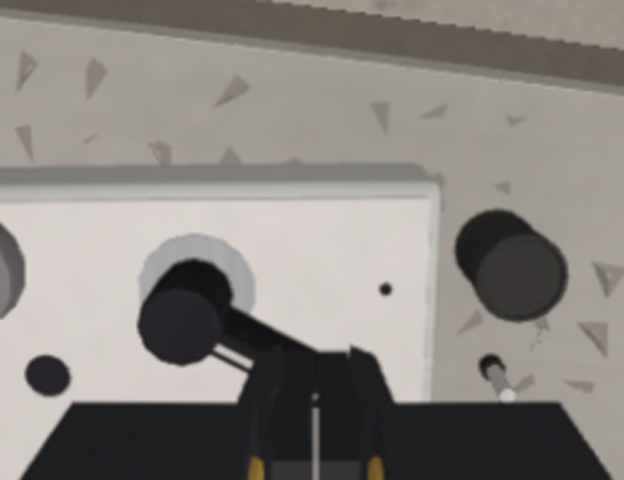

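Run:
```python
from h import *
w=grab('wrist');s=status.observe();R=Ro.from_quat(s['eef_rot'])
A=Ro.from_euler('z',7,degrees=True).as_matrix()[:2,:2]
for x,y in [(316,356),(300,356),(335,356),(365,356),(290,356),(316,375),(270,380),(365,375),(316,395),(260,340),(290,343),(245,358),(180,325),(385,289),(100,300)]:
    u,v=x/2.4+190,y/2.4+90; p=bydepth(w,u,v);print((x,y),'world',p.round(4),'tool mm',(R.inv().apply(p-s['position'])*1e3).round(1),'amp',(A.T@(p[:2]-[.4669,.3381])*1e3).round(1))
for q in ([.4669,.3381,.088],): print((proj(w,q)-[190,90])*2.4)
```

```text
(316, 356) world [0.4654 0.3721 0.1003] tool mm [  8.2   0.7 -18.6] amp [ 2.7 34. ]
(300, 356) world [0.4655 0.3685 0.1011] tool mm [  8.6  -2.9 -19.4] amp [ 2.3 30.3]
(335, 356) world [0.4646 0.3764 0.101 ] tool mm [  8.5   5.1 -19.3] amp [ 2.3 38.3]
(365, 356) world [0.4625 0.3829 0.1037] tool mm [  9.8  11.8 -22. ] amp [ 1.1 45. ]
(290, 356) world [0.4658 0.3662 0.101 ] tool mm [  8.5  -5.2 -19.3] amp [ 2.3 28. ]
(316, 375) world [0.465  0.3721 0.1108] tool mm [  8.6   0.7 -29.1] amp [ 2.2 33.9]
(270, 380) world [0.4646 0.3624 0.1161] tool mm [ 10.2  -8.9 -34.5] amp [ 0.6 24.4]
(365, 375) world [0.4619 0.382  0.1144] tool mm [ 10.5  11.  -32.7] amp [ 0.4 44.2]
(316, 395) world [0.4671 0.3723 0.1158] tool mm [  6.5   0.7 -34.1] amp [ 4.3 33.9]
(260, 340) world [0.4715 0.3583 0.0814] tool mm [  3.8 -13.7   0.3] amp [ 7.1 19.5]
(290, 343) world [0.4754 0.3663 0.0726] tool mm [-1.  -6.3  9.1] amp [11.9 26.9]
(245, 358) world [0.4746 0.3552 0.0866] tool mm [  1.2 -17.2  -4.9] amp [ 9.7 16. ]
(180, 325) world [0.4672 0.3384 0.0873] tool mm [ 10.5 -33.   -5.7] amp [0.4 0.3]
(385, 289) world [0.4611 0.3916 0.0599] tool mm [10.1 20.6 21.8] amp [ 0.8 53.8]
(100, 300) world [0.4743 0.3105 0.0601] tool mm [  6.8 -61.5  21.6] amp [  4.  -28.3]
[178.31320944 324.66232419]
```

Wrist depth shows the fingers ending about z = 0.10, roughly 19 mm behind the TCP rather than 11 mm ahead of it. That would put them above the arm's top. I check with the side camera.

Run:
```python
from h import *
s=grab('side');st=status.observe();p=st['position']
q=proj(s,[p[0],p[1],p[2]-.011]).round(1);h=proj(s,[.4669,.3381,.088]);print('tip',q,'hub',h)
x0,y0=int(q[0])-60,int(q[1])-70
cv2.imwrite('pics/s1.png',cv2.resize(s['color'][y0:y0+110,x0:x0+130],None,fx=5,fy=5,interpolation=cv2.INTER_CUBIC))
print('tip in crop',(q-[x0,y0])*5,'hub',(h-[x0,y0])*5)
w=grab('wrist');R=Ro.from_quat(st['eef_rot'])
for x,y in [(.009,.011),(0,.011),(.009,-.019)]: print((proj(w,p+R.apply([x,0,y]))-[190,90])*2.4)
for v in range(330,362,3):
    b=bydepth(w,316/2.4+190,v/2.4+90);print(v,(R.inv().apply(b-p)*1e3).round(1))
```

```text
tip [309.5 205.4] hub [316.85028685 187.2036991 ]
tip in crop [302.5 352. ] hub [339.25143427 261.0184955 ]
[312.93305901 306.21420112]
[312.97931077 336.72204876]
[312.70553927 353.48044189]
330 [-2.9  0.9 22.5]
333 [-3.9  0.9 22.6]
336 [-4.7  0.9 22.2]
339 [-5.7  0.9 22.4]
342 [-6.4  0.9 21.7]
345 [-7.2  0.9 21.5]
348 [-8.1  0.9 21.2]
351 [  8.8   0.8 -17.2]
354 [  9.6   0.8 -20.7]
357 [  8.6   0.8 -20. ]
360 [  8.6   0.8 -21.5]
```

View pics/s1.png

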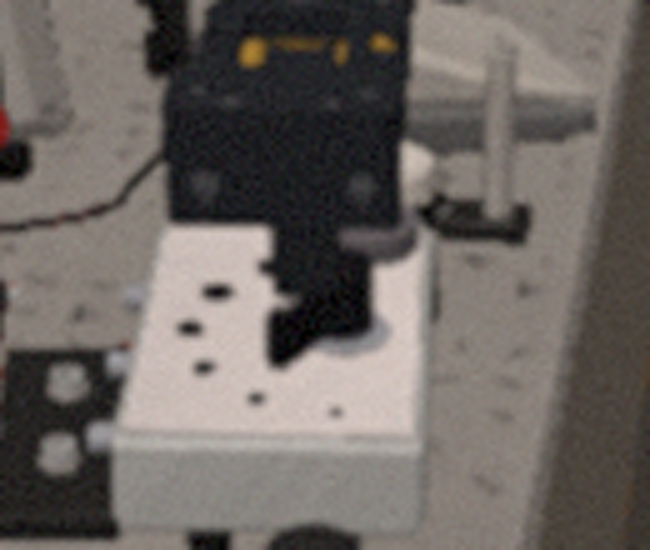

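The side view agrees: the finger ends at about y = 290 in the crop, well above the arm tip at (285,355), where a tip 11 mm ahead would show at y = 352. So the real fingertips are about 29 mm shorter than stated. I measure the tip's width and the body's lower edge before going lower.

Run:
```python
from h import *
st=status.observe();p=st['position'];w=grab('wrist');R=Ro.from_quat(st['eef_rot'])
T=lambda x,y:(R.inv().apply(bydepth(w,x,y)-p)*1e3).round(1)
for v in (236,238,240,244,250):
    L=[T(u,v) for u in range(285,370)];L=[l for l in L if -45<l[2]<-10]
    print(v,L[0],L[-1],max(l[2] for l in L)) if L else print(v,'none')
for x,y in((230,258),(230,262),(230,270),(410,262)):print(T(x,y))
```

```text
236 [ 10.2 -11.6 -19.8] [  9.9  13.1 -19.3] -15.9
238 [  9.4 -13.2 -20.7] [ 10.   14.5 -22. ] -18.7
240 [ 10.5 -12.8 -25.5] [ 10.1  14.2 -24.8] -20.9
244 [ 10.1 -13.5 -29.5] [ 10.4  14.8 -30. ] -24.4
250 [ 10.  -14.4 -35.8] [  9.8  15.8 -35.5] -32.3
[ 33.3 -27.3 -85.7]
[ 33.6 -26.4 -88.5]
[ 32.8 -25.5 -91.7]
[ 33.1  26.8 -87.9]
```

Request:
send_rows([
  [[0.6,0.5,-0.5,0,0,0,0],[1.73,1.24,-0.5,0,0,0,0],[1.73,1.24,0.5,0,0,0,0],[1.73,1.24,1.3,0,0,0,0],[1.73,1.24,2.0,0,0,0,0],[1.73,1.24,2.5,0,0,0,0],[1.73,1.24,2.76,0,0,0,0],[1.73,1.24,2.76,0,0,0,0],[1.3,1.0,2.76,0,0,0,0],[0.95,0.79,2.76,0,0,0,0],[0.78,0.7,2.76,0,0,0,0],[0.65,0.63,2.76,0,0,0,0],[0.52,0.56,2.76,0,0,0,0],[0.39,0.5,2.76,0,0,0,0],[0.27,0.41,2.76,0,0,0,0],[0.16,0.33,2.76,0,0,0,0],[0.05,0.25,2.76,0,0,0,0],[0.05,0.25,2.76,0,0,0,0]],
])

```text
t: 11.5
position: [0.4729, 0.3747, 0.054]
eef_rot: [-0.061, 0.998, 0.0, -0.0]
ft_force: [-0.1, 0.1, -1.5]
width: 0.0007
```

```bash
python3 loc.py; python3 ang.py
```

```text
t 11.5 amp-offset mm [10.1 35.5] z 0.054 f [-0.07  0.12 -1.48] [ 0.02 -0.02 -0.01]
[(1, np.float64(-14.5)), (0, np.float64(-23.0)), (0, np.float64(-15.0))]
```

```bash
cat > arm.py <<'E'
from h import *
A=Ro.from_euler('z',7,degrees=True).as_matrix()[:2,:2];ax=np.array([.4669,.3381])
I={n:grab(n) for n in('side','top','wrist')}
for al in range(66,-66,-6):
    t=np.radians(al);r=[]
    for n in I:
        g=I[n]['color'].min(2)
        for q in(.026,.034,.041):
            u,v=proj(I[n],[*(ax+A@(q*np.array([np.cos(t),np.sin(t)]))),.086]).round().astype(int)
            r.append(int(g[v,u]) if 0<=v<400 and 0<=u<640 else -1)
    print(al,r[:3],r[3:6],r[6:])
E
python3 arm.py
```

```text
66 [27, 31, 30] [98, 103, 109] [32, 27, 26]
60 [24, 30, 30] [97, 107, 116] [35, 26, 94]
54 [34, 21, 29] [101, 111, 115] [30, 27, 51]
48 [19, 22, 31] [104, 112, 121] [31, 31, 52]
42 [23, 27, 22] [107, 114, 118] [30, 45, 68]
36 [22, 27, 34] [105, 115, 122] [29, 39, 77]
30 [32, 29, 29] [107, 115, 123] [29, 53, 55]
24 [25, 21, 27] [108, 116, 122] [30, 52, 50]
18 [31, 27, 26] [106, 118, 123] [31, 52, 50]
12 [26, 23, 35] [106, 117, 122] [31, 50, 49]
6 [26, 27, 42] [108, 117, 118] [30, 51, 51]
0 [31, 31, 41] [105, 116, 121] [30, 50, 49]
-6 [29, 29, 30] [104, 115, 117] [29, 50, 50]
-12 [24, 24, 32] [103, 112, 116] [30, 51, 50]
-18 [21, 20, 20] [103, 111, 115] [29, 49, 51]
-24 [24, 24, 29] [99, 103, 113] [32, 48, 49]
-30 [33, 32, 33] [93, 102, 108] [30, 48, 49]
-36 [37, 27, 26] [93, 101, 100] [29, 31, 50]
-42 [23, 29, 24] [91, 94, 92] [31, 28, 48]
-48 [31, 28, 28] [88, 89, 92] [32, 29, 37]
-54 [22, 11, 32] [87, 85, 89] [29, 201, 199]
-60 [33, 25, 26] [85, 86, 88] [203, 75, 198]
```

The gripper hides the arm in all views, so I lift 6 cm and look.

Request:
send_rows([
  [[0.2,0.1,-1,0,0,0,0],[0.2,0.1,-3,0,0,0,0],[0.2,0.1,-6,0,0,0,0],[0.2,0.1,-9,0,0,0,0],[0.2,0.1,-9,0,0,0,0]],
])

```text
t: 12.2
position: [0.4721, 0.3766, 0.149]
eef_rot: [-0.061, 0.998, 0.002, 0.003]
ft_force: [-0.6, 0.2, -0.1]
width: 0.0006
```

```bash
python3 loc.py; python3 ang.py
```

```text
t 12.2 amp-offset mm [ 9.4 37.6] z 0.149 f [-0.56  0.23 -0.12] [0.18 0.4  0.02]
[(73, np.float64(30.0)), (71, np.float64(30.5)), (69, np.float64(29.5))]
```

The arm is at stop 3 (30.0°), so the offsets hold. Next is the push to stop 4.

```bash
python3 loc.py
```

```text
t 12.25 amp-offset mm [ 8.6 37.1] z 0.1465 f [ 0.51  0.16 -0.95] [0.11 0.2  0.01]
```

Request:
send_rows([
  [[-0.19,0.09,2,0.1,0.2,0,0],[-0.19,0.09,4.5,0.1,0.2,0,0],[-0.19,0.09,6.5,0.1,0.2,0,0],[-0.19,0.09,8,0.1,0.2,0,0],[-0.19,0.09,8.8,0.1,0.2,0,0],[-0.19,0.09,9.25,0.1,0.2,0,0],[-0.19,0.09,9.25,0.1,0.2,0,0],[-0.35,-0.2,9.25,0.1,0.2,0,0],[-0.5,-0.45,9.25,0.1,0.2,0,0],[-0.59,-0.61,9.25,0.1,0.2,0,0],[-0.68,-0.76,9.25,0.1,0.2,0,0],[-0.77,-0.9,9.25,0.1,0.2,0,0],[-0.87,-1.05,9.25,0.1,0.2,0,0],[-0.94,-1.2,9.25,0.1,0.2,0,0],[-1.0,-1.35,9.25,0.1,0.2,0,0],[-1.06,-1.49,9.25,0.1,0.2,0,0],[-1.09,-1.59,9.25,0.1,0.2,0,0],[-1.09,-1.59,9.25,0.1,0.2,0,0],[-1.09,-1.59,9.25,0.1,0.2,0,0]],
])

```text
t: 14.15
position: [0.4843, 0.3619, 0.054]
eef_rot: [-0.061, 0.998, 0.0, 0.0]
ft_force: [0.1, -0.1, -0.0]
width: 0.0002
```

```bash
python3 loc.py; python3 ang.py
```

```text
t 14.15 amp-offset mm [19.8 21.4] z 0.054 f [ 0.09 -0.07 -0.03] [0.   0.   0.01]
[(35, np.float64(0.5)), (35, np.float64(0.0)), (34, np.float64(-0.5))]
```

The arm is at stop 4 (0°). Now the last click to stop 5, ending at about -20°, which is halfway plus 5° and 25° short of tipping on to stop 6.

Request:
send_rows([
  [[-0.3,0,0,0,0,0,0],[-0.62,-0.04,0,0,0,0,0],[-0.62,-0.2,0,0,0,0,0],[-0.62,-0.35,0,0,0,0,0],[-0.62,-0.49,0,0,0,0,0],[-0.68,-0.6,0,0,0,0,0],[-0.74,-0.7,0,0,0,0,0],[-0.81,-0.81,0,0,0,0,0],[-0.86,-0.91,0,0,0,0,0],[-0.91,-1.01,0,0,0,0,0],[-0.95,-1.1,0,0,0,0,0],[-0.99,-1.2,0,0,0,0,0],[-0.99,-1.2,0,0,0,0,0],[-0.99,-1.2,0,0,0,0,0]],
])

```text
t: 15.6
position: [0.4956, 0.3512, 0.054]
eef_rot: [-0.061, 0.998, 0.0, 0.0]
ft_force: [0.9, 0.4, 1.0]
width: 0.0002
```

```bash
python3 loc.py; python3 ang.py
```

```text
t 15.6 amp-offset mm [29.7  9.4] z 0.054 f [0.88 0.41 1.  ] [0.01 0.   0.01]
[(145, np.float64(-29.5)), (144, np.float64(-30.0)), (138, np.float64(-29.0))]
```

The arm is at stop 5 (-29.5°). I back off, lift and move over the button.

Request:
send_rows([
  [[0,0.5,0,0,0,0,0],[0,0.8,-0.5,0,0,0,0],[0,0.8,-2.5,0,0,0,0],[0,0.8,-4.5,0,0,0,0],[0,0.8,-6,0,0,0,0],[0,0.8,-7,0,0,0,0],[1,-1.5,-7,0,0,0,0],[2.5,-4.5,-7,0,0,0,0],[3.7,-7,-7,0,0,0,0],[3.7,-7.5,-7,0,0,0,0],[3.7,-7.5,-7,0,0,0,0],[3.7,-7.5,-7,0,0,0,0]],
])

```text
t: 16.85
position: [0.4684, 0.273, 0.1241]
eef_rot: [-0.061, 0.998, 0.0, 0.0]
ft_force: [0.5, -0.5, -0.3]
width: 0.0006
```

```bash
python3 loc.py; python3 ang.py
python3 - <<'E'
from h import *
print(rel([.467,.272,.0725],187),status.observe()['position'])
w=grab('wrist');p=proj(w,[.467,.3,.07]).astype(int);print(p,(proj(w,[.467,.272,.081])-p+[110,80])*3.5)
cv2.imwrite('pics/b1.png',cv2.resize(w['color'][max(p[1]-80,0):p[1]+80,p[0]-110:p[0]+110],None,fx=3.5,fy=3.5,interpolation=cv2.INTER_CUBIC))
E
```

```text
t 16.85 amp-offset mm [ -6.8 -64.9] z 0.1241 f [ 0.46 -0.49 -0.34] [0.02 0.03 0.03]
[(63, np.float64(-31.0)), (63, np.float64(-31.5)), (57, np.float64(-30.5))]
(array([ 0.14, -0.09,  5.15]), array([0.02, 0.02, 0.05])) [0.46831118 0.27306841 0.12396025]
[353 211] [266.83814258 282.49769838]
```

View pics/b1.png

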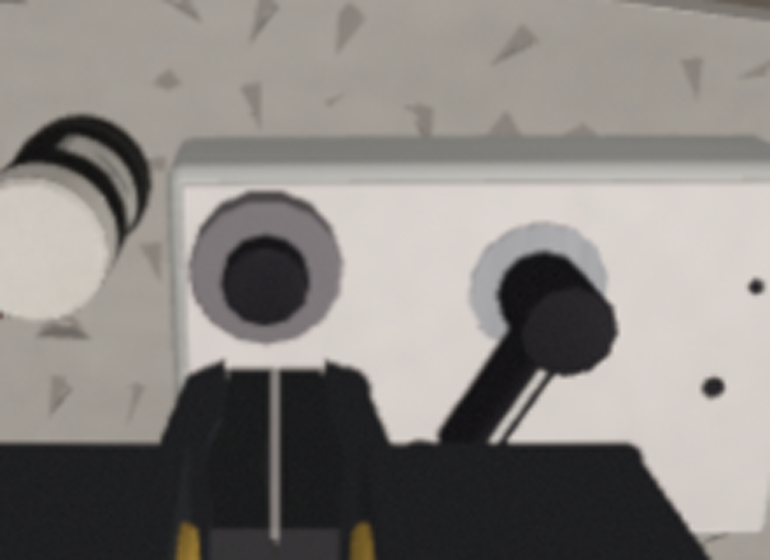

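The button top shows at (266,283), against a predicted (267,282), and the arm points past dot 5. Pressing down slowly.

Request:
send_rows([
  [[0.14,-0.09,2,0,0,0,0],[0.14,-0.09,4,0,0,0,0],[0.14,-0.09,5,0,0,0,0],[0.14,-0.09,5.6,0,0,0,0],[0.14,-0.09,5.9,0,0,0,0],[0.14,-0.09,6.1,0,0,0,0],[0.14,-0.09,6.2,0,0,0,0],[0.14,-0.09,6.3,0,0,0,0],[0.14,-0.09,6.3,0,0,0,0],[0.14,-0.09,6.3,0,0,0,0]],
])

```text
t: 17.95
position: [0.4672, 0.2722, 0.0613]
eef_rot: [-0.062, 0.998, 0.0, 0.0]
ft_force: [-1.8, 1.5, 2.3]
width: 0.0001
```

```bash
python3 loc.py
```

```text
t 17.95 amp-offset mm [ -8.2 -65.5] z 0.0613 f [-1.82  1.55  2.28] [0.04 0.06 0.06]
```

Request:
send_rows([
  [[0,0,0.1,0,0,0,0],[0,0,0.2,0,0,0,0],[0,0,0.3,0,0,0,0],[0,0,0.35,0,0,0,0],[0,0,0.35,0,0,0,0]],
])

```text
t: 18.45
position: [0.4673, 0.2723, 0.0594]
eef_rot: [-0.062, 0.998, 0.0, 0.001]
ft_force: [-7.6, -0.8, 18.8]
width: 0.0007
```

```bash
python3 loc.py
```

```text
t 18.45 amp-offset mm [ -8.  -65.4] z 0.0594 f [-7.65 -0.76 18.75] [0.03 0.1  0.08]
```

The force reads 18.8 N and the hand stopped 1.6 mm short of its target, so the button is bottomed out. Release and retreat straight up.

Request:
send_rows([
  [[0,0,-0.2,0,0,0,0],[0,0,-0.6,0,0,0,0],[0,0,-1.5,0,0,0,0],[0,0,-4,0,0,0,0],[0,0,-7,0,0,0,0],[0,0,-10,0,0,0,0],[0,0,-13,0,0,0,0],[0,0,-15,0,0,0,0],[0,0,-15,0,0,0,0],[0,0,-15,0,0,0,0],[0,0,-15,0,0,0,0]],
])

```text
t: 19.55
position: [0.4666, 0.2719, 0.208]
eef_rot: [-0.062, 0.998, -0.0, -0.0]
ft_force: [-0.6, 1.0, -0.1]
width: 0.0005
```

```bash
python3 loc.py; python3 ang.py
python3 - <<'E'
from h import *
w=grab('wrist');p=proj(w,[.475,.325,.07]).astype(int)
y0,x0=max(p[1]-75,0),p[0]-100;c=w['color'][y0:y0+150,x0:x0+200]
cv2.imwrite('pics/f.png',cv2.resize(c,None,fx=4,fy=4,interpolation=cv2.INTER_CUBIC))
u,v=proj(w,[.467,.272,.081]);print('button px',(u-x0)*4,(v-y0)*4,'z',[bydepth(w,u+d,v)[2].round(4) for d in(-3,0,3)])
g=cv2.resize(c.max(2),None,fx=4,fy=4,interpolation=cv2.INTER_CUBIC)
n,l,s,ce=cv2.connectedComponentsWithStats((g<95).astype(np.uint8)*255)
for i in range(1,n):
    if 50<s[i,4]<1600:
        a,b=(ce[i]+.5)/4-.5+[x0,y0];print(s[i,4]/16,onz(w,a,b,.06).round(4))
E
```

```text
t 19.55 amp-offset mm [ -8.8 -65.7] z 0.208 f [-0.6   1.   -0.07] [ 0.   -0.04  0.07]
[(38, np.float64(-31.0)), (36, np.float64(-30.5)), (34, np.float64(-31.5))]
button px 214.3192611141435 260.09764801073266 z [np.float64(0.0818), np.float64(0.0806), np.float64(0.0791)]
4.625 [0.3896 0.4158 0.06  ]
81.6875 [0.5007 0.2951 0.06  ]
10.6875 [0.4887 0.3878 0.06  ]
22.625 [0.489  0.4165 0.06  ]
19.875 [0.5108 0.3708 0.06  ]
33.8125 [0.5214 0.345  0.06  ]
```

View pics/f.png

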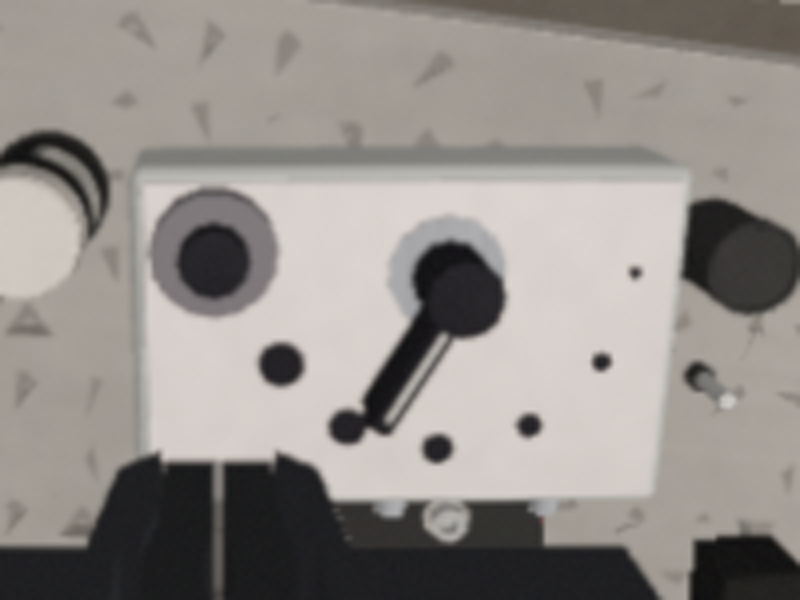

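The arm points at dot 5 near (347,427), the button at (214,260) is up, and the dots are within 0.1 mm of where they were. The lens tube, can and screw are still standing.

```bash
python3 -c "
from bench import job
print(job.sign_off())"
```

```text
the job is handed in; nothing more can be done
None
```

I pushed the selector click by click from stop 2 to stop 5, then pressed the zero button fully down and let it come up again. The job is handed in at about 19.6 s, with the hand clear of everything.

**Last checks:**
- **Selector:** the arm measures about -31° against -30° for stop 5, and it never went on to stop 6.
- **Zero button:** at the bottom the force was 18.8 N, with about 7.6 N of it sideways, and the hand stopped 1.6 mm short of its target. Afterwards the button top was back at 80.6 mm; its up position is 81 mm.
- **Box and loose parts:** the panel dots are within about 0.1 mm of where they were before. The lens tube, can and screw are standing in the last picture; I did not measure their positions.

**What disagreed:**
- **Finger length:** depth and the side view put the closed fingertips about 18 mm behind the TCP, not 11 mm ahead as stated. My first two strokes therefore passed above the arm without moving the selector. I had first put this down to the tip slipping round the arm's end. I then worked about 29 mm lower.
- **Camera offset:** the top and wrist cameras differed by about 1.6 mm.

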